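Point out the next transfer: from the red-capped tube to the dish in the tray

TASK

Show the assistant the next transfer by pointing, without touching anything: with the gripper pointing straight down, hold the fingertips a couple of centimetres above the cap of the red-capped tube in the rack for about two seconds, then likewise above the middle of the petri dish that lies in the white foam tray for about two seconds. On the way, do not point closely at any other tube or at the other petri dish, and finish still pointing at the dish in the tray.

Things in the scene. Friction and masses are not known exactly. Their poses are not given: they have to be found in the camera images.
- tube_rack: blue plastic rack with white end cheeks, 154 x 46 x 36 mm, fixed to the counter; three holes in a row along its x axis, 45 mm apart (the middle one at its centre), each holding a tube. Origin: centre of its underside; z up
- tube_red: micro tube with a red screw cap, 13 mm diameter, 48 mm tall, white body; loose, standing upright (leaning at most a few degrees) in a hole of the rack. Origin: centre of its underside, which stands 8 mm above the counter; z up along the tube
- tube_red_top (a point): centre of the top of the red cap, 48 mm above the tube's underside, about 56 mm above the counter
- tube_green: micro tube with a green screw cap, 13 mm diameter, 48 mm tall, white body; loose, standing upright (leaning at most a few degrees) in a hole of the rack. Origin: centre of its underside, which stands 8 mm above the counter; z up along the tube
- tube_green_top (a point): centre of the top of the green cap, 48 mm above the tube's underside, about 56 mm above the counter
- tube_yellow: micro tube with a yellow screw cap, 13 mm diameter, 48 mm tall, white body; loose, standing upright (leaning at most a few degrees) in a hole of the rack. Origin: centre of its underside, which stands 8 mm above the counter; z up along the tube
- tube_yellow_top (a point): centre of the top of the yellow cap, 48 mm above the tube's underside, about 56 mm above the counter
- foam_tray: white foam tray, open on top, 114 (x) x 184 (y) x 31 mm tall with sloping walls, fixed to the counter. Origin: centre of its underside; z up
- dish_tray: closed pink petri dish, 57 mm diameter, 13 mm tall, loose, lying flat in the white foam tray, near its middle. Origin: centre of its underside; z up
- dish_tray_top (a point): centre of the lid of the petri dish in the tray, 13 mm above the dish's underside (about 16 mm above the counter, 15 mm below the tray's rim)
- dish_counter: closed pink petri dish, 57 mm diameter, 13 mm tall, loose, lying on the bare counter between the rack and the tray; it looks the same as the one in the tray. Origin: centre of its underside; z up
- dish_counter_top (a point): centre of the lid of the petri dish on the bare counter, 13 mm above the counter
- vial_amber: amber glass vial with a white cap, 22 mm diameter, 44 mm tall, loose, standing on the counter between the rack and the tray. Origin: centre of its underside
- pink_box: small pink carton, 55 x 75 x 24 mm, loose, lying on the counter between the rack and the tray. Origin: centre of its underside
Not all that is in view belongs to the job. Leave any black or yellow look-alike of the dish_tray alone.

How it is judged (in metres and radians):
On the way, in this order (a step that is already met when the one before it is completed fails the run):
1. points straight down at the red cap from just above it, for about two seconds (horizontal distance between the grasp point and tube_red_top below 0.015 m and z of the grasp point in the frame of tube_red_top between 0.021 and 0.065 m and angle between the grasp point's own z axis and vertical above 2.79 rad), for 1.7 s.
2. then points straight down at the dish in the tray from just above it, for about two seconds (horizontal distance between the grasp point and dish_tray_top below 0.022 m and z of the grasp point in the frame of dish_tray_top between 0.021 and 0.065 m and angle between the grasp point's own z axis and vertical above 2.79 rad), for 1.7 s.
At the end, for the whole second after the job is handed in: TCP within 22 mm (horizontally) of the centre of the dish in the tray and 21 to 65 mm above its lid (fingertips about 2 to 46 mm above), tool within 20 degrees of straight down, touching nothing; all tubes, dishes, the vial and the carton within 8 mm of their starts (all of step 2 and distance of each of tube_red, tube_green, tube_yellow, dish_tray, dish_counter, vial_amber, pink_box from where it was at the start of the episode below 0.008 m).
It fails at once if the robot touches anything (contact force between any of the arm, the fingers and anything else above 0.3 N).
It fails at once if a tube, a dish, the vial or the carton is moved, carried or lifted (distance of any of tube_red, tube_green, tube_yellow, dish_tray, dish_counter, vial_amber, pink_box from where it was at the start of the episode above 0.01 m).
It fails at once if points closely (TCP less than 60 mm above and within 15 mm of the axis) at another tube, or (within 22 mm) at the other dish ((horizontal distance between the grasp point and tube_green_top below 0.015 m and z of the grasp point in the frame of tube_green_top below 0.06 m) or (horizontal distance between the grasp point and tube_yellow_top below 0.015 m and z of the grasp point in the frame of tube_yellow_top below 0.06 m) or (horizontal distance between the grasp point and dish_counter_top below 0.022 m and z of the grasp point in the frame of dish_counter_top below 0.06 m)).
It also fails if it takes over 45 s, if anything falls off the work surface, if the arm or the gripper's body presses on something with over 40 N, if the wrist force passes 120 N, or if a joint passes its speed limit or range.

ROBOT

A 7-joint arm with a two-finger parallel gripper is mounted at the origin on a cart in front of the work surface, level with it; the furniture and walls round the work are solid. World frame = base frame: x ahead of the robot, y to its left, z up, the work surface at z = 0. Lengths are in mm, angles in rad, forces in N, time in s.
With the tool pointing down it reaches from about 425 to 875 mm from the base axis. Payload 9.9 kg.
Tool frame: the origin (TCP) lies between the finger pads, 19 mm behind the fingertips; this is the grasp point; z points along the fingers, y is the line along which they close (so a half turn about z gives the same grasp; the last joint's range is limited). The gripper opens to 85 mm and grips with 20 to 120 N. Pads are 22 mm wide; open, the fingers measure 114 mm over their backs; the gripper's body (76 mm by 85 mm) begins 54 mm behind the grasp point. The pads swing forward as they close: fully open they stand 13 mm farther back than shut.
Start: joints at [1.24, 0.576, 0.025, 1.437, -0.015, 1.129, -0.057], TCP at [164.908, -654.549, 249.989] pointing down, gripper open.
Joint ranges: [-2.76, 2.76], [-0.34, 2.15], [-1.52, 1.57], [0.19, 2.46], [-1.09, 4.23], [0.17, 1.99], [-2.82, 2.82]. Speed limits (rad/s): [2.22, 2.22, 3.01, 3.01, 3.14, 3.14, 3.14].

INTERFACE

Orientations are given as a unit quaternion [w, x, y, z].
In Python, from station import manip gives the robot as it stands.
- The arm moves only by the tool play_rows, never from a script. Its argument "steps" is a list of rows, each a list of 3 entries, a list of its own where there are three numbers: the shift along the tool's x, y, z in m, then the turn, a rotation vector about the tool's x, y, z in degrees, then the opening, from 0 (shut) to 1 (fully open). A call has 1 to 20 rows; each row is the pose to reach, as a shift and turn from the pose commanded when the call began, along the tool's axes at that moment; what a row does not reach only later rows make up. A row lasts 1/10 s, in which the tool goes at most 50 mm and 8.59 degrees, less where a joint would pass 70% of its speed; a pose out of reach is approached as far as the arm can. A call with a gripper value outside its range is refused whole. The fingers move at their own pace and stop on an object; "grip_force" is the grip in N (left out, the last holds). Time passes only in rows, so rows that repeat a pose let the fingers close. It gives the time, the measured TCP pose, the force, the opening and the grip force at its end, in the units of the state.
- manip.read_state(): the state, without advancing time (a new reading comes with each control period).
- manip.capture(name): name is "scene" or "top"; returns a dict with "frame" (384x512x3 uint8, red, green, blue), "vertical_fov" (degrees; the focal length in pixels is half the picture's height over the tangent of half this angle, whatever the lens; pixels are square), "cx", "cy" (the principal point, pixels), "dist" ([k1, k2, p1, p2, k3] as OpenCV has them; the pictures are not rectified), "world_from_camera" (4x4, takes a point from camera to world coordinates). Camera axes: x right, y up, looking along -z (the intrinsics and any distortion apply to the point x, -y, -z); pixel columns grow to the right and rows downward; lengths in mm; the calibration is good to about 2 mm. A picture is of the moment at which its call begins. There is no depth.
- manip.finish_job(): hands the job in; it is judged then, once.
The state is a dict: "clock": time; "joint_pos": joint angles; "qd": joint speeds; "joint_efforts": joint torques, N m; "tcp_pos": TCP position; "ee_rot": TCP orientation; "wrist_force": force on the tool from outside, world axes, zero at the start; "ft_torque": the same for the moment, N m; "grip_width": opening from 0.0 (shut) to 1.0 (fully open); "grasp_force": force on a finger pad.
Only numpy, scipy, OpenCV 4.12 (cv2) and the standard library are available. Lean on these libraries where they do the work, as an engineer would, in place of code of your own. Each camera call takes 0.05 s, during which the arm holds its last target. There are 200 camera calls.

## Working session

There is one attempt and no reset: what is moved stays moved. The work goes in short steps, Python scripts to look and compute and a tool call to move; the robot and the scene stay as the last step left them, time stands still between calls to the robot, and variables do not carry over. Pictures are saved under pics/ and viewed, at most 10 in all, crops included, and the job is handed in when it is done.

Besides the shell and the picture viewer there is one more tool, called in YAML: its name, and indented under it one key for each argument. play_rows: Moves the arm, as the interface text tells. Its arguments: {"type":"object","properties":{"steps":{"type":"array"},"grip_force":{"type":"number"}},"required":["steps"]}

```bash
mkdir -p pics; cat > h.py <<'E'
import numpy as np, cv2, pickle
def ray(c,u,v):
    f=192/np.tan(np.radians(c["vertical_fov"]/2)); K=np.array([[f,0,c["cx"]],[0,f,c["cy"]],[0,0,1.]])
    p=cv2.undistortPoints(np.array([[[u,v]]],float),K,np.array(c["dist"],float))[0,0]
    T=np.array(c["world_from_camera"]); return T[:3,3],T[:3,:3]@np.array([p[0],-p[1],-1])
def hit(c,u,v,z):
    o,d=ray(c,u,v); return o+d*(z-o[2])/d[2]
E
python3 - <<'E'
from station import manip
import cv2,pickle
for n in("scene","top"):
    c=manip.capture(n); pickle.dump(c,open(n+".pkl","wb")); cv2.imwrite(f"pics/{n}1.png",cv2.resize(c["frame"][:,:,::-1],(768,576),interpolation=cv2.INTER_CUBIC))
    print({k:v for k,v in c.items() if k!="frame"})
print(manip.read_state())
E
```

```text
{'vertical_fov': 53.273266078413364, 'cx': 252.8468646316849, 'cy': 184.26184567891227, 'dist': array([-0.09246224,  0.        ,  0.        ,  0.        ,  0.        ]), 'world_from_camera': array([[ 8.75687535e-01,  3.81259293e-01, -2.96332064e-01,
         3.19925217e+02],
       [-4.82876170e-01,  6.89629006e-01, -5.39668823e-01,
        -5.99712002e+02],
       [-1.39456694e-03,  6.15672953e-01,  7.88000552e-01,
         7.69196363e+02],
       [ 0.00000000e+00,  0.00000000e+00,  0.00000000e+00,
         1.00000000e+00]])}
{'vertical_fov': 45.866542022271396, 'cx': 259.13454013584425, 'cy': 192.11546089330042, 'dist': array([-0.13895973,  0.        ,  0.        ,  0.        ,  0.        ]), 'world_from_camera': array([[-2.50214307e-02,  9.93628131e-01, -1.09895701e-01,
         4.79040556e+02],
       [-9.99599455e-01, -2.34135042e-02,  1.58977290e-02,
        -7.85244180e+01],
       [ 1.32233873e-02,  1.10249466e-01,  9.93815978e-01,
         1.16757628e+03],
       [ 0.00000000e+00,  0.00000000e+00,  0.00000000e+00,
         1.00000000e+00]])}
{'clock': 0.1, 'joint_pos': array([ 1.24022315,  0.57645512,  0.02484866,  1.43778008, -0.01501935,
        1.1290015 , -0.05651447]), 'qd': array([-0.00026911, -0.00189941,  0.00153006, -0.00170893, -0.00027117,
        0.00017906, -0.00035978]), 'joint_efforts': array([ 7.00635908e-03, -7.67297244e+01,  2.25808762e+00, -2.86605120e+01,
        1.58488849e-02,  8.62660760e-03,  1.22380169e-05]), 'tcp_pos': array([ 164.81415102, -654.20142494,  249.23962943]), 'ee_rot': array([-7.20157692e-04,  9.92396695e-01,  1.23078299e-01, -1.18332357e-04]), 'wrist_force': array([0.09797018, 0.45144297, 0.16989537]), 'ft_torque': array([ 0.00877285, -0.05971005, -0.01416351]), 'grasp_force': 0.0, 'grip_width': 1.0030200989489368}
```

View pics/scene1.png

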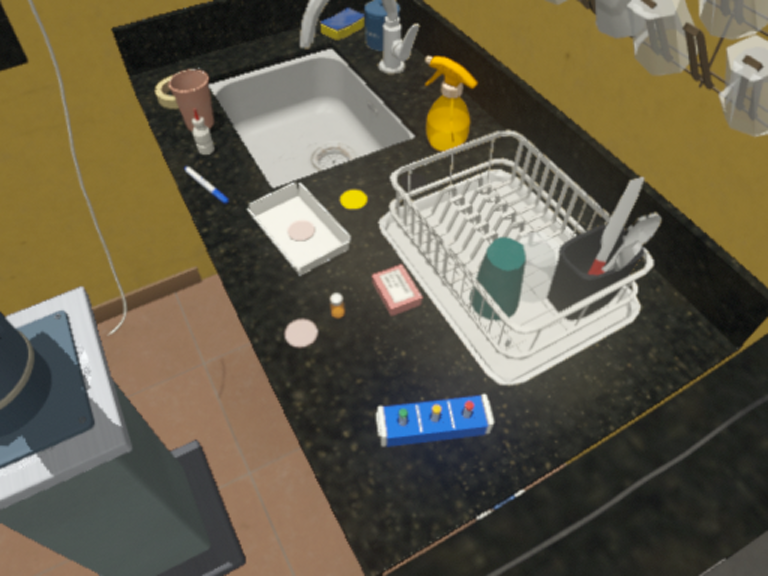

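View pics/top1.png

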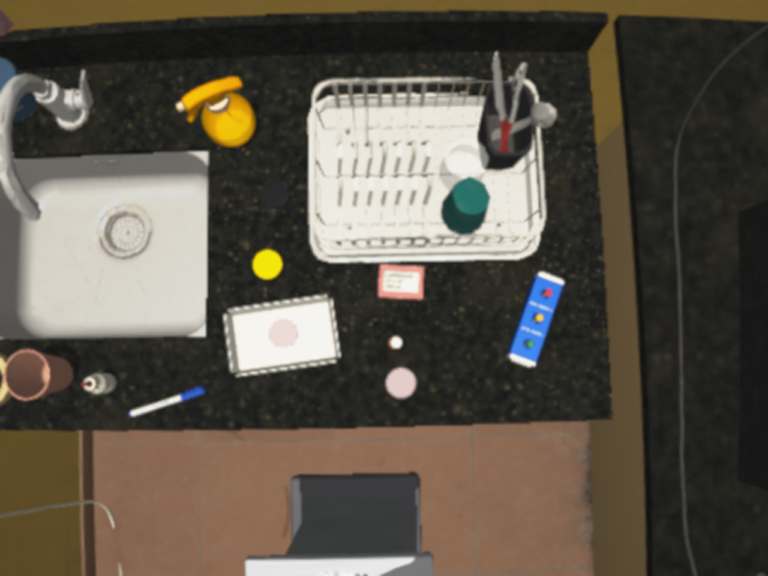

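The scene view shows the rack with green (403,415), yellow (437,411) and red (469,407) caps, the tray dish at (301,231) and the counter dish at (301,333). The top view shows red at (547,292), the tray dish at (283,333) and the counter dish at (401,383). All positions are in the 1.5x display.

```bash
cat > m.py <<'E'
from h import *
from scipy.ndimage import label
pts={"red":(56,(469,407),(547,292)),"yellow":(56,(437,410),(539,318)),"green":(56,(403,414),(530,344)),
"dish_tray":(16,(301,231),(283,333)),"dish_counter":(13,(301,333),(401,383)),"vial":(44,(337,298),(396,342)),"box":(24,(398,290),(401,282))}
hue={"red":[(0,8),(172,180)],"yellow":[(18,34)],"green":[(45,95)]}
for n,(z,*uv) in pts.items():
    R=[]
    for cam,(u,v) in zip(("scene","top"),uv):
        c=pickle.load(open(cam+".pkl","rb")); u=(u+.5)/1.5-.5; v=(v+.5)/1.5-.5
        hsv=cv2.cvtColor(c["frame"],cv2.COLOR_RGB2HSV).astype(int); H,S,V=hsv[...,0],hsv[...,1],hsv[...,2]
        m=None
        if n in hue: m=sum(((H>=a)&(H<=b)) for a,b in hue[n]).astype(bool)&(S>110)&(V>50); r=8
        elif "dish" in n: m=(S>18)&(S<90)&(V>150)&((H<15)|(H>165)); r=20
        if m is not None:
            yy,xx=np.mgrid[:384,:512]; m&=np.hypot(xx-u,yy-v)<r
            l,k=label(m); s=np.bincount(l.ravel())[1:]; ys,xs=np.nonzero(l==1+s.argmax()); u,v=xs.mean(),ys.mean()
            R.append((cam,len(xs),round(u,1),round(v,1),hit(c,u,v,z).round(1)[:2]))
        else: R.append((cam,hit(c,u,v,z).round(1)[:2]))
    print(n,R)
t=pickle.load(open("top.pkl","rb"))
for q in [(232,375),(339,355),(331,298),(226,312)]: print("tray corner",hit(t,q[0]/1.5,q[1]/1.5,31).round())
for q in [(312,255),(540,255)]: print("drainer",hit(t,q[0]/1.5,q[1]/1.5,0).round())
E
python3 m.py
python3 - <<'E'
import pickle,cv2,numpy as np
a=pickle.load(open("scene.pkl","rb"))["frame"][255:300,245:335];b=pickle.load(open("top.pkl","rb"))["frame"][175:250,330:380]
c=pickle.load(open("top.pkl","rb"))["frame"][190:260,140:240]
f=lambda x:cv2.resize(x,(400,300)); 
cv2.imwrite("pics/crop1.png",np.vstack([np.hstack([f(a),f(b)]),np.hstack([f(c),f(c)])])[:,:,::-1])
E
```

```text
red [('scene', 21, np.float64(312.3), np.float64(270.2), array([ 586.8, -362.6])), ('top', 11, np.float64(364.8), np.float64(194.7), array([ 589.2, -359.2]))]
yellow [('scene', 23, np.float64(290.8), np.float64(272.6), array([ 546. , -345.8])), ('top', 14, np.float64(359.0), np.float64(211.4), array([ 548. , -342.5]))]
green [('scene', 25, np.float64(268.6), np.float64(274.9), array([ 504.3, -328.4])), ('top', 14, np.float64(353.3), np.float64(228.5), array([ 506.2, -326.3]))]
dish_tray [('scene', 184, np.float64(200.3), np.float64(153.1), array([531.3,  76.6])), ('top', 265, np.float64(188.4), np.float64(221.7), array([535. ,  84.5]))]
dish_counter [('scene', 312, np.float64(200.3), np.float64(221.5), array([ 443.5, -119.2])), ('top', 314, np.float64(266.8), np.float64(254.7), array([ 447.1, -112.5]))]
vial [('scene', array([ 514.2, -108. ])), ('top', array([ 514.2, -105.9]))]
box [('scene', array([ 613.1, -127.8])), ('top', array([ 616. , -117.5]))]
tray corner [465. 168.  31.]
tray corner [495. -11.  31.]
tray corner [590.   0.  31.]
tray corner [571. 178.  31.]
drainer [669.  35.   0.]
drainer [ 660. -364.    0.]
```

View pics/crop1.png

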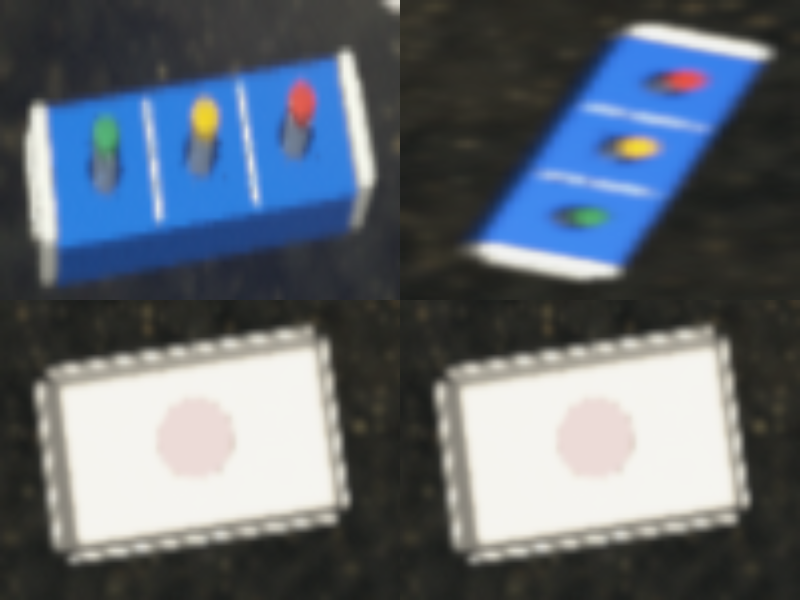

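Red averages (588,-361) and the tray dish about (534,82). Before choosing the travel path, I'll check how high the dark surface on the right is, since the arm starts over there.

```bash
python3 - <<'E'
import pickle,cv2,numpy as np
a=pickle.load(open("scene.pkl","rb"))["frame"][204:384,232:512];b=pickle.load(open("top.pkl","rb"))["frame"][0:384,382:512]
g=lambda x:np.clip(x.astype(float)*2.0,0,255).astype(np.uint8)
A=cv2.resize(g(a),None,fx=2,fy=2,interpolation=cv2.INTER_CUBIC);B=cv2.resize(g(b),None,fx=1.5,fy=1.5,interpolation=cv2.INTER_CUBIC)
o=np.zeros((580,770,3),np.uint8);o[:360,:560]=A;o[:576,565:565+195]=B
cv2.imwrite("pics/crop2.png",o[:,:,::-1])
E
```

```text
(no output)
```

View pics/crop2.png

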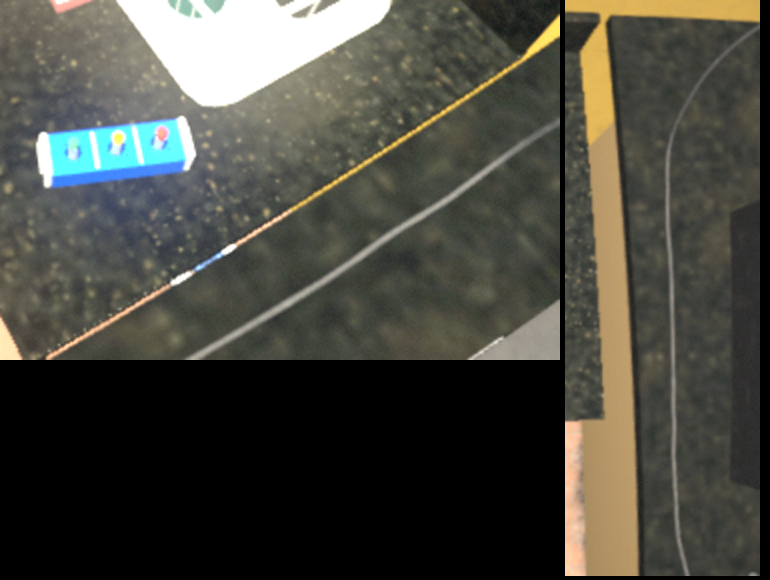

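```bash
python3 - <<'E'
from h import *
s=pickle.load(open("scene.pkl","rb"));t=pickle.load(open("top.pkl","rb"))
def plane(p,q):
    o,a=ray(s,*p);_,b=ray(s,*q);return o,np.cross(a,b)
def x(pl,uv):
    o,n=pl;c,d=ray(t,*uv);return (c+d*(n@(o-c))/(n@d)).round()
e=plane((494.5,232.5),(257,382.5))
for uv in [(412,13),(416,100),(421,200),(426,300),(430,384)]: print("edge",x(e,uv))
k=plane((413,324),(375,349))
for uv in [(450.7,107),(452,200),(453,267)]: print("cable",x(k,uv))
for z in (0,200,500): print(z,hit(t,421,200,z).round(),hit(s,340,330,z).round())
E
```

```text
edge [1050. -500.  110.]
edge [ 823. -497.   88.]
edge [ 571. -496.   76.]
edge [ 326. -496.   77.]
edge [ 122. -497.   86.]
cable [ 785. -558.  152.]
cable [ 564. -554.  126.]
cable [ 406. -552.  115.]
0 [ 577. -525.    0.] [ 583. -480.    0.]
200 [ 560. -448.  200.] [ 515. -511.  200.]
500 [ 535. -334.  500.] [ 412. -558.  500.]
```

The neighbouring surface is only about 80–110 mm high, with its edge at y≈-497, so travelling at z=250 is clear. I'll close the gripper, move left first, then go over the rack.

play_rows:
  steps:
    - [[0.006,-0.008,0],[0,0,0],0]
    - [[0.016,-0.022,0],[0,0,0],0]
    - [[0.028,-0.038,0],[0,0,0],0]
    - [[0.04,-0.054,0],[0,0,0],0]
    - [[0.052,-0.07,0],[0,0,0],0]
    - [[0.064,-0.086,0],[0,0,0],0]
    - [[0.076,-0.102,0],[0,0,0],0]
    - [[0.088,-0.118,0],[0,0,0],0]
    - [[0.1,-0.134,0],[0,0,0],0]
    - [[0.112,-0.15,0],[0,0,0],0]
    - [[0.122,-0.164,0],[0,0,0],0]
    - [[0.129,-0.173,0],[0,0,0],0]
    - [[0.132,-0.177,0],[0,0,0],0]
    - [[0.132,-0.177,0],[0,0,0],0]

```text
clock: 1.5
tcp_pos: [249.9, -450.4, 250.1]
ee_rot: [0.0, 0.992, 0.123, 0.0]
wrist_force: [-0.4, -0.3, -0.2]
grip_width: -0.003
grasp_force: 0.0
```

play_rows:
  steps:
    - [[0.006,0,0],[0,0,0],0]
    - [[0.02,0,0],[0,0,0],0]
    - [[0.04,0,0],[0,0,0],0]
    - [[0.06,0,0],[0,0,0],0]
    - [[0.08,-0.001,0],[0,0,0],0]
    - [[0.1,-0.001,0],[0,0,0],0]
    - [[0.12,-0.001,0],[0,0,0],0]
    - [[0.14,-0.002,0],[0,0,0],0]
    - [[0.16,-0.002,0],[0,0,0],0]
    - [[0.18,-0.002,0],[0,0,0],0]
    - [[0.2,-0.002,0],[0,0,0],0]
    - [[0.22,-0.003,0],[0,0,0],0]
    - [[0.24,-0.003,0],[0,0,0],0]
    - [[0.26,-0.003,0],[0,0,0],0]
    - [[0.28,-0.003,0],[0,0,0],0]
    - [[0.3,-0.003,0],[0,0,0],0]
    - [[0.32,-0.004,0],[0,0,0],0]
    - [[0.338,-0.004,0],[0,0,0],0]
    - [[0.347,-0.004,0],[0,0,0],0]
    - [[0.35,-0.004,0],[0,0,0],0]

```text
clock: 3.5
tcp_pos: [589.3, -360.4, 249.5]
ee_rot: [-0.0, 0.992, 0.124, -0.0]
wrist_force: [-0.2, 1.0, -0.3]
grip_width: 0.002
grasp_force: 0.0
```

play_rows:
  steps:
    - [[0,0,0.005],[0,0,0],0]
    - [[0,0,0.02],[0,0,0],0]
    - [[0,0,0.04],[0,0,0],0]
    - [[0,0,0.06],[0,0,0],0]
    - [[0,0,0.08],[0,0,0],0]
    - [[0,0,0.095],[0,0,0],0]
    - [[0,0,0.1],[0,0,0],0]
    - [[0,0,0.1],[0,0,0],0]

```text
clock: 4.3
tcp_pos: [587.5, -361.5, 149.5]
ee_rot: [-0.0, 0.992, 0.123, -0.001]
wrist_force: [-0.7, -0.4, 0.4]
grip_width: 0.003
grasp_force: 0.0
```

```bash
python3 - <<'E'
from station import manip
import cv2
c=manip.capture("scene")["frame"][200:330,225:398]; d=manip.capture("top")["frame"][130:260,280:453]
import numpy as np
print(manip.read_state()["tcp_pos"])
cv2.imwrite("pics/red.png",np.hstack([cv2.resize(x,(400,300),interpolation=cv2.INTER_CUBIC) for x in(c,d)])[:,:,::-1])
E
```

```text
[ 588.34901683 -361.650621    150.81516289]
```

View pics/red.png

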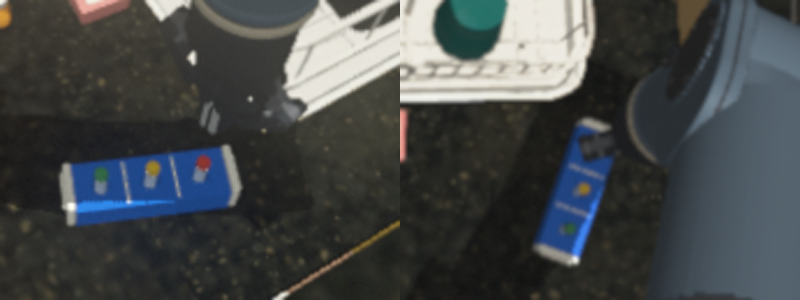

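The fingertips (208,118 in the left crop) are right above the red cap (203,162), and the gripper is clear of the drainer. Now I'll descend and hold.

play_rows:
  steps:
    - [[0,0,0.004],[0,0,0],0]
    - [[0,0,0.014],[0,0,0],0]
    - [[0,0,0.026],[0,0,0],0]
    - [[0,0,0.038],[0,0,0],0]
    - [[0,0,0.046],[0,0,0],0]
    - [[0,0,0.048],[0,0,0],0]
    - [[0,0,0.048],[0,0,0],0]
    - [[0,0,0.048],[0,0,0],0]
    - [[0,0,0.048],[0,0,0],0]
    - [[0,0,0.048],[0,0,0],0]
    - [[0,0,0.048],[0,0,0],0]
    - [[0,0,0.048],[0,0,0],0]
    - [[0,0,0.048],[0,0,0],0]
    - [[0,0,0.048],[0,0,0],0]
    - [[0,0,0.048],[0,0,0],0]
    - [[0,0,0.048],[0,0,0],0]
    - [[0,0,0.048],[0,0,0],0]
    - [[0,0,0.048],[0,0,0],0]
    - [[0,0,0.048],[0,0,0],0]
    - [[0,0,0.048],[0,0,0],0]

```text
clock: 6.4
tcp_pos: [588.1, -361.2, 102.0]
ee_rot: [-0.0, 0.992, 0.123, 0.0]
wrist_force: [0.5, -0.1, -0.1]
grip_width: -0.0
grasp_force: 0.0
```

play_rows:
  steps:
    - [[0,0,0],[0,0,0],0]
    - [[0,0,0],[0,0,0],0]
    - [[0,0,0],[0,0,0],0]
    - [[0,0,0],[0,0,0],0]
    - [[0,0,0],[0,0,0],0]
    - [[0,0,0],[0,0,0],0]
    - [[0,0,0],[0,0,0],0]
    - [[0,0,0],[0,0,0],0]
    - [[0,0,0],[0,0,0],0]
    - [[0,0,0],[0,0,0],0]
    - [[0,0,-0.005],[0,0,0],0]
    - [[0,0,-0.02],[0,0,0],0]
    - [[0,0,-0.04],[0,0,0],0]
    - [[0,0,-0.06],[0,0,0],0]
    - [[0,0,-0.08],[0,0,0],0]
    - [[0,0,-0.1],[0,0,0],0]
    - [[0,0,-0.12],[0,0,0],0]
    - [[0,0,-0.14],[0,0,0],0]
    - [[0,0,-0.148],[0,0,0],0]
    - [[0,0,-0.148],[0,0,0],0]

```text
clock: 8.4
tcp_pos: [588.6, -361.6, 252.0]
ee_rot: [0.001, 0.992, 0.123, 0.001]
wrist_force: [0.4, 0.1, 0.1]
grip_width: 0.003
grasp_force: 0.0
```

play_rows:
  steps:
    - [[-0.006,-0.003,0],[0,0,0],0]
    - [[-0.015,-0.012,0],[0,0,0],0]
    - [[-0.025,-0.03,0],[0,0,0],0]
    - [[-0.03,-0.05,0],[0,0,0],0]
    - [[-0.03,-0.07,0],[0,0,0],0]
    - [[-0.03,-0.09,0],[0,0,0],0]
    - [[-0.03,-0.11,0],[0,0,0],0]
    - [[-0.028,-0.13,0],[0,0,0],0]
    - [[-0.025,-0.15,0],[0,0,0],0]
    - [[-0.02,-0.17,0],[0,0,0],0]
    - [[-0.013,-0.19,0],[0,0,0],0]
    - [[-0.005,-0.21,0],[0,0,0],0]
    - [[0.002,-0.23,0],[0,0,0],0]
    - [[0.009,-0.25,0],[0,0,0],0]
    - [[0.016,-0.27,0],[0,0,0],0]
    - [[0.022,-0.29,0],[0,0,0],0]
    - [[0.028,-0.31,0],[0,0,0],0]
    - [[0.033,-0.33,0],[0,0,0],0]
    - [[0.037,-0.345,0],[0,0,0],0]
    - [[0.039,-0.35,0],[0,0,0],0]

```text
clock: 10.4
tcp_pos: [539.4, -10.7, 249.1]
ee_rot: [-0.0, 0.992, 0.124, -0.001]
wrist_force: [-0.2, 0.7, 0.3]
grip_width: 0.002
grasp_force: 0.0
```

play_rows:
  steps:
    - [[0.001,-0.005,0],[0,0,0],0]
    - [[0.004,-0.02,0],[0,0,0],0]
    - [[0.007,-0.04,0],[0,0,0],0]
    - [[0.011,-0.06,0],[0,0,0],0]
    - [[0.014,-0.08,0],[0,0,0],0]
    - [[0.017,-0.09,0],[0,0,0],0]
    - [[0.017,-0.093,0.005],[0,0,0],0]
    - [[0.017,-0.093,0.02],[0,0,0],0]
    - [[0.017,-0.093,0.04],[0,0,0],0]
    - [[0.017,-0.093,0.06],[0,0,0],0]
    - [[0.017,-0.093,0.08],[0,0,0],0]
    - [[0.017,-0.093,0.1],[0,0,0],0]
    - [[0.017,-0.093,0.12],[0,0,0],0]
    - [[0.017,-0.093,0.135],[0,0,0],0]
    - [[0.017,-0.093,0.14],[0,0,0],0]
    - [[0.017,-0.093,0.14],[0,0,0],0]

```text
clock: 12.0
tcp_pos: [533.8, 80.9, 109.3]
ee_rot: [0.0, 0.992, 0.123, -0.001]
wrist_force: [-0.0, -0.3, -0.1]
grip_width: -0.001
grasp_force: 0.0
```

```bash
python3 - <<'E'
from station import manip
import cv2
c=manip.capture("scene")["frame"][90:220,120:293]; d=manip.capture("top")["frame"][160:290,110:283]
import numpy as np
print(manip.read_state()["tcp_pos"])
cv2.imwrite("pics/dish.png",np.hstack([cv2.resize(x,(400,300),interpolation=cv2.INTER_CUBIC) for x in(c,d)])[:,:,::-1])
E
```

```text
[534.53883268  81.49481041 110.46790465]
```

View pics/dish.png

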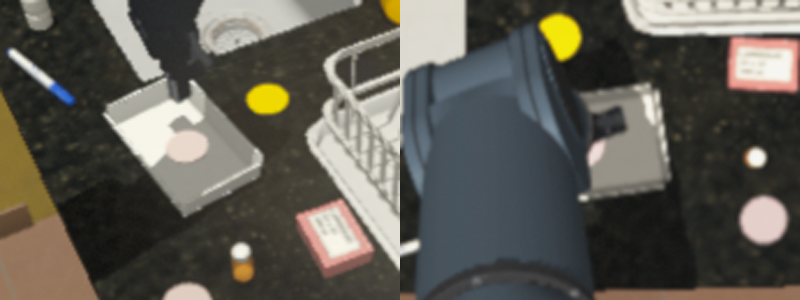

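The closed fingertips (178,95 in the left crop) hang in line above the tray dish (187,146), and nothing has moved. I'll descend to z≈60 and hold.

play_rows:
  steps:
    - [[0,0,0.004],[0,0,0],0]
    - [[0,0,0.014],[0,0,0],0]
    - [[0,0,0.026],[0,0,0],0]
    - [[0,0,0.038],[0,0,0],0]
    - [[0,0,0.046],[0,0,0],0]
    - [[0,0,0.049],[0,0,0],0]
    - [[0,0,0.049],[0,0,0],0]
    - [[0,0,0.049],[0,0,0],0]
    - [[0,0,0.049],[0,0,0],0]
    - [[0,0,0.049],[0,0,0],0]
    - [[0,0,0.049],[0,0,0],0]
    - [[0,0,0.049],[0,0,0],0]
    - [[0,0,0.049],[0,0,0],0]
    - [[0,0,0.049],[0,0,0],0]
    - [[0,0,0.049],[0,0,0],0]
    - [[0,0,0.049],[0,0,0],0]
    - [[0,0,0.049],[0,0,0],0]
    - [[0,0,0.049],[0,0,0],0]
    - [[0,0,0.049],[0,0,0],0]
    - [[0,0,0.049],[0,0,0],0]

```text
clock: 14.1
tcp_pos: [534.1, 82.0, 61.0]
ee_rot: [-0.0, 0.992, 0.123, -0.0]
wrist_force: [-0.1, 0.2, -0.1]
grip_width: 0.0
grasp_force: 0.0
```

play_rows:
  steps:
    - [[0,0,0],[0,0,0],0]
    - [[0,0,0],[0,0,0],0]
    - [[0,0,0],[0,0,0],0]
    - [[0,0,0],[0,0,0],0]
    - [[0,0,0],[0,0,0],0]
    - [[0,0,0],[0,0,0],0]
    - [[0,0,0],[0,0,0],0]
    - [[0,0,0],[0,0,0],0]
    - [[0,0,0],[0,0,0],0]
    - [[0,0,0],[0,0,0],0]
    - [[0,0,0],[0,0,0],0]
    - [[0,0,0],[0,0,0],0]

```text
clock: 15.3
tcp_pos: [534.2, 82.0, 61.0]
ee_rot: [-0.0, 0.992, 0.123, 0.0]
wrist_force: [-0.8, -0.1, -0.2]
grip_width: 0.0
grasp_force: 0.0
```

```bash
python3 -c "
from station import manip
print(manip.read_state()['tcp_pos'],manip.finish_job())"
```

```text
the job is handed in; nothing more can be done
[534.17703295  81.97772452  61.01389342] None
```

The job is handed in (no verdict returned): the arm held over the red cap and then the tray dish for over two seconds each, ended still pointing at the dish, and showed no sign of touching anything.

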